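# Slide a circuit board out over the inspection camera and hold it

### The arm

A 6-joint arm with a two-finger parallel gripper is mounted at the origin on the work surface. World frame = base frame: x ahead of the robot, y to its left, z up, the work surface at z = 0. Lengths are in m, angles in degrees, forces in N, time in s.
With the tool pointing down it reaches from about 0.375 to 0.9 m from the base axis. Payload 3.1 kg.
Tool frame: the origin (TCP) lies between the finger pads; the fingertips stand 11 mm ahead of it and the grasp point (between the pads) lies 8 mm behind it; z points along the fingers, y is the direction in which the jaws open and shut (so a half turn about z gives the same grasp; the last joint's range is limited). The gripper opens to 87 mm and grips with 3 to 60 N. Pads are 19 mm wide; open, the fingers measure 117 mm over their backs; the gripper's body (75 mm by 190 mm) begins 51 mm behind the grasp point.
Start: joints at [-83.91, 30.224, 82.088, -0, 67.689, -10.227], TCP at [0.176, -0.6, 0.234] pointing down, gripper open.
Joint ranges: [-176.69, 176.69], [-43.24, 126.21], [12.49, 139.97], [-82, 262], [0, 151.66], [-163.58, 163.58]. Speed limits (degrees/s): [159.86, 159.86, 180, 180, 180, 180].

### API

Orientations are given as a 3x3 rotation matrix whose columns are the frame's x, y, z axes.
In Python, from rig import bot, vision gives the robot as it stands. The module is installed in compiled form; this text tells all that it offers.
- The arm moves only by the tool jog_arm, never from a script. Its argument "rows" is a list of rows, each an object with "dp": the shift along the tool's x, y, z in mm, a list of three; "turn": the turn, a rotation vector about the tool's x, y, z in degrees, a list of three; "grip": the opening, from 0 (shut) to 1 (fully open). A call has 1 to 10 rows; each row is the pose to reach, as a shift and turn from the pose commanded when the call began, along the tool's axes at that moment; what a row does not reach only later rows make up. A row lasts 1/10 s, in which the tool goes at most 50 mm and 8.59 degrees, less where a joint would pass 70% of its speed; a pose out of reach is approached as far as the arm can. A call with a gripper value outside its range is refused whole. The fingers move at their own pace and stop on an object; the grip force is fixed at half the most. Time passes only in rows, so rows that repeat a pose let the fingers close. It gives the time, the measured TCP pose, the force and the opening at its end, in the units of the state.
- bot.read_state(): the state, without advancing time (a new reading comes with each control period).
- vision.capture(name): name is "scene" or "top" or "wrist"; returns (picture, depth): 400x640x3 uint8, red, green, blue; 400x640 float32, m along the optical axis (not along the pixel's ray), 0 where there is no reading.
- vision.camera_info(name): a dict with "vertical_fov" (degrees; the focal length in pixels is half the picture's height over the tangent of half this angle, whatever the lens; pixels are square), "cx", "cy" (the principal point, pixels), "k1" (the pictures are not rectified: a ray, as slopes to the right and down, at radius r is drawn at 1 + k1 r^2 times it, then the intrinsics apply), "position" and "rotation" of the camera in the world. Camera axes: x right, y down, z forward; pixel columns grow to the right and rows downward; lengths in m; the calibration is good to about 2 mm. A picture is of the moment at which its call begins: read the wrist's pose just before it. camera_info takes no time and is no camera call; for the wrist camera it gives the pose at the moment of the call.
- bot.hand_in(): hands the job in, once; it reports no verdict.
The state is a dict: "time_s": time; "joint_positions": joint angles; "qvel": joint speeds; "tau": joint torques, N m; "position": TCP position; "tcp_rot": TCP orientation; "force": force on the tool from outside, world axes, zero at the start; "moment": the same for the moment, N m; "opening": opening from 0.0 (shut) to 1.0 (fully open).
Only numpy, scipy, OpenCV 4.12 (cv2) and the standard library are available. Lean on these libraries where they do the work, as an engineer would, in place of code of your own. Each camera call takes 0.05 s, during which the arm holds its last target.

### The job

The yellow-capped flux tube has been left standing on the glass of the inspection camera: put it back upright in an empty hole of the blue tube rack and let go of it. Then take the board carrier by its handle and slide it, flat on the deck and without lifting it, out over the camera until the white line across it lies right over the brink of the deck's yellow front edge and square to it. The front is heavy and would tip off the deck, so finish still holding the handle, with the carrier level and still; leave everything else where it is.

Things in the scene. Friction and masses are not known exactly. Their poses are not given: they have to be found in the camera images.
- station: Fixed inspection station: a flat aluminium deck, 190 mm (its x) by 240 mm (its y), top 80 mm above the bench, with a yellow strip along its front edge (the -y edge); in front of it on the same base a black upward-looking camera housing with glass top, 130 (x) by 100 mm (y), 30 mm tall. Origin on the bench under the deck's middle; z up; outward, the way the carrier slides, is the station's -y.
- deck_edge (a point): Middle of the deck's front edge (the end of the yellow strip), at the height of the deck's top, 80 mm above the bench; same axes as the station, outward is -y.
- camera_window (a point): Middle of the camera's glass top, 57 mm outward of the deck's edge and 30 mm above the bench; same axes as the station.
- carrier: Board carrier, loose on the deck: black plate 130 (its x) by 210 (its y) by 6 mm, about 0.7 kg, with a blue circuit board and a heavy transformer (top 38 mm above the underside) in its front half. Origin at the centre of the underside; z up; -y is its front and points outward, within 5 degrees of square at the start. Unheld it tips once its front is some 70 mm past the edge.
- mark_line (a point): Middle of the white line across the carrier's top face (3.5 mm wide, along the carrier's x), 10 mm tailward (+y) of the carrier's origin; so it lies over the deck's edge when the nose overhangs by 115 mm. Same axes as the carrier.
- handle (a point): Centre of the grip bar of the carrier's aluminium D-handle, an upright bridge near the tail: bar 80 mm long (carrier's x), 10 mm thick (y), 12 mm tall, on two 10 mm posts 35 mm either side of the middle. The point is 75 mm tailward (+y) of the carrier's origin, 65 mm tailward of the white line, 34 mm above the plate's top, 120 mm above the bench. Axes as the carrier.
- flux_tube_center (a point): Centre (half-way up) of the capped flux tube with amber body and yellow cap: 16 mm diameter over its whole length, 80 mm tall, flat foot of 13 mm with a bevel, 25 g. It starts upright on the camera's glass with its top 110 mm above the bench, in the way of the carrier.
- rack: The blue tube rack, a fixed block 200 mm (its x) by 50 mm (its y) by 46 mm tall with four round holes in one row along its x, 50 mm apart. Origin on the bench under its middle; z up.
- rack_hole0 (a point): Centre of the mouth of rack hole 0 (46 mm above the bench), at x = -75 mm in the rack's frame. The hole is 19 mm wide and 36 mm deep (floor 10 mm above the bench); a tube in it stands out 44 mm, its centre 50 mm above the bench. Holds the red- or the green-capped tube.
- rack_hole1 (a point): Centre of the mouth of rack hole 1 (46 mm above the bench), at x = -25 mm in the rack's frame. The hole is 19 mm wide and 36 mm deep (floor 10 mm above the bench); a tube in it stands out 44 mm, its centre 50 mm above the bench. Empty.
- rack_hole2 (a point): Centre of the mouth of rack hole 2 (46 mm above the bench), at x = 25 mm in the rack's frame. The hole is 19 mm wide and 36 mm deep (floor 10 mm above the bench); a tube in it stands out 44 mm, its centre 50 mm above the bench. Holds the red- or the green-capped tube.
- rack_hole3 (a point): Centre of the mouth of rack hole 3 (46 mm above the bench), at x = 75 mm in the rack's frame. The hole is 19 mm wide and 36 mm deep (floor 10 mm above the bench); a tube in it stands out 44 mm, its centre 50 mm above the bench. Empty.
- red_tube_center (a point): Centre of a white tube with red cap standing in the rack, 16 mm by 80 mm; leave it.
- green_tube_center (a point): Centre of a white tube with green cap standing in the rack, 16 mm by 80 mm; leave it.
- solder_reel: Solder reel lying flat, 60 mm diameter, 40 mm tall, loose; origin under its centre. Leave it.
- meter: Dark multimeter lying on its back, 155 x 78 x 42 mm, loose; origin under its centre. Leave it.
- spare_board: Small green spare circuit board, 110 x 75 x 16 mm, loose; origin under its centre. Leave it.
- screwdriver: Screwdriver with orange handle lying on the bench, 180 mm long, loose. Leave it.

How it is judged:
By the outcome, as a careful person would: the job done as asked, in the order asked, and still so for the second after the job is handed in, while the arm keeps its last pose, push and grip.
It also fails if it takes over 54 s, if anything falls off the work surface, if the arm or the gripper's body presses on something with over 40 N, if the wrist force passes 120 N, or if a joint passes its speed limit or range.

## Working session

There is one attempt and no reset: what is moved stays moved. The work goes in short steps, Python scripts to look and compute and a tool call to move; the robot and the scene stay as the last step left them, time stands still between calls to the robot, and variables do not carry over. Pictures are saved under pics/ and viewed, and the job is handed in when it is done.

Besides the shell and the picture viewer there is one more tool, called after "Request:" as name(argument=value, ...), one argument or row to a line, values as JSON. jog_arm: Moves the arm, as the interface text tells. Its arguments: {"type":"object","properties":{"rows":{"type":"array"}},"required":["rows"]}

```bash
mkdir -p pics; cat > h.py <<'E'
import numpy as np, cv2
from rig import bot, vision
def cap(n,save=None):
    info=vision.camera_info(n); p,d=vision.capture(n)
    if save: cv2.imwrite('pics/'+save,cv2.cvtColor(p,cv2.COLOR_RGB2BGR))
    np.savez('/tmp/'+n+'.npz',p=p,d=d); import pickle; pickle.dump(info,open('/tmp/'+n+'.pkl','wb'))
    return p,d,info
def load(n):
    import pickle
    z=np.load('/tmp/'+n+'.npz'); return z['p'],z['d'],pickle.load(open('/tmp/'+n+'.pkl','rb'))
def ray(info,uv):
    uv=np.atleast_2d(np.float64(uv)); f=200/np.tan(np.radians(info['vertical_fov'])/2)
    K=np.array([[f,0,info['cx']],[0,f,info['cy']],[0,0,1]])
    n=cv2.undistortPoints(uv.reshape(-1,1,2),K,np.array([info['k1'],0,0,0],float)).reshape(-1,2)
    return np.c_[n,np.ones(len(n))]
def onplane(info,uv,z):
    r=ray(info,uv)@np.array(info['rotation']).T; o=np.array(info['position'])
    return o+r*((z-o[2])/r[:,2])[:,None]
def bydepth(info,uv,d):
    r=ray(info,uv); dd=np.array([d[int(round(v)),int(round(u))] for u,v in np.atleast_2d(uv)])
    return np.array(info['position'])+(r*dd[:,None])@np.array(info['rotation']).T
E
python3 - <<'E'
from h import *
for n in ['scene','top','wrist']:
    p,d,i=cap(n,n+'0.png'); print(n,i)
s=bot.read_state(); print(s)
E
```

```text
scene {'vertical_fov': 43.20111393620993, 'cx': 320.1071290399131, 'cy': 201.2817801490688, 'k1': 0.04037019423222319, 'position': array([ 1.27160956, -0.07445423,  1.03837135]), 'rotation': array([[ 0.147461  ,  0.79915442, -0.58275849],
       [ 0.98904572, -0.12308677,  0.08147515],
       [-0.00661864, -0.5883892 , -0.80855076]])}
top {'vertical_fov': 53.713352176487646, 'cx': 316.10952489736, 'cy': 198.59772964540988, 'k1': -0.06166860555276308, 'position': array([0.49674576, 0.02653616, 1.19226666]), 'rotation': array([[-0.00342893, -0.99662898,  0.08196905],
       [-0.99997189,  0.00287078, -0.00692615],
       [ 0.00666748, -0.0819905 , -0.99661081]])}
wrist {'vertical_fov': 64.3039360088188, 'cx': 320.02182212161216, 'cy': 196.54728081570477, 'k1': -0.05364854146704124, 'position': array([ 0.24421658, -0.57938877,  0.38369014]), 'rotation': array([[ 0.28096014, -0.92557055, -0.25373324],
       [-0.95971574, -0.27169614, -0.07160243],
       [-0.00266524,  0.26362922, -0.96462041]])}
{'time_s': 0.15, 'joint_positions': array([-8.39089672e+01,  3.02692989e+01,  8.21377504e+01, -1.12978820e-04,
        6.76898411e+01, -1.02273067e+01]), 'qvel': array([ 0.0972072 , -0.0139811 , -0.1676927 ,  0.0781806 , -0.0553094 ,
       -0.04784805]), 'tau': array([ 2.31845188e-04, -4.40431988e+01, -1.76841706e+01,  6.33072713e-02,
        5.52343880e-02, -9.46364275e-05]), 'position': array([ 0.17557916, -0.59927818,  0.23277872]), 'tcp_rot': array([[ 9.59715222e-01,  2.80974484e-01, -1.81249118e-04],
       [ 2.80974384e-01, -9.59713795e-01,  1.68131420e-03],
       [ 2.98459110e-04, -1.66450919e-03, -9.99998570e-01]]), 'force': array([0.48283348, 0.49188117, 0.46968443]), 'moment': array([ 0.04116866, -0.02020792,  0.00782421]), 'opening': 1.001635222585028}
```

View pics/top0.png

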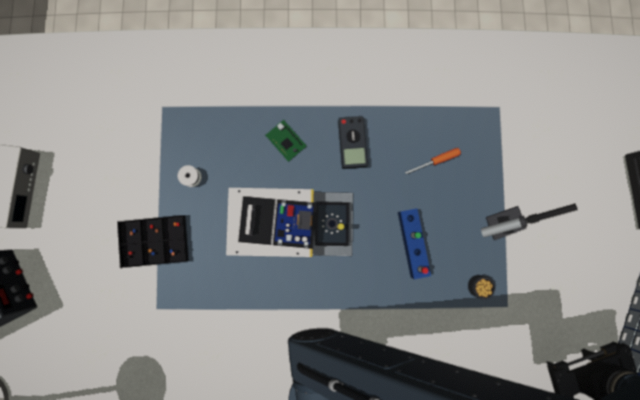

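View pics/scene0.png

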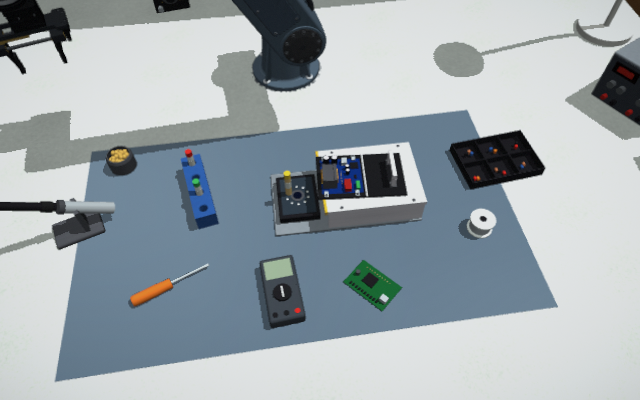

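View pics/wrist0.png

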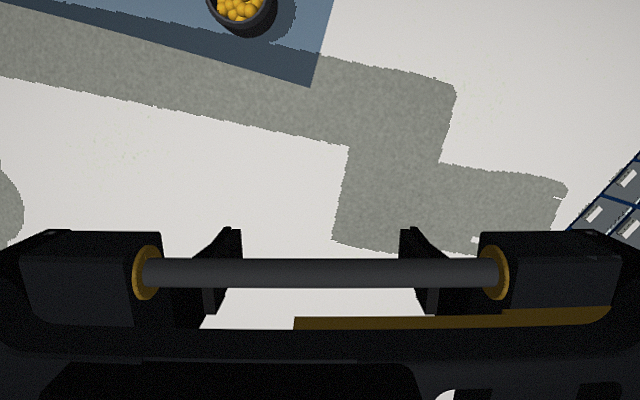

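The top view shows the station centred near (290,222), with outward to the right, which is world -y. The yellow cap is at about (341,227), and the rack runs from (410,212) to (422,275) with the red cap at (425,270) and the green at (418,235). Next I'll measure these.

```bash
python3 - <<'E'
from h import *
p,d,i=load('top'); 
c=p[170:300,210:450]; cv2.imwrite('pics/topz.png',cv2.cvtColor(cv2.resize(c,None,fx=3.3,fy=3.3,interpolation=cv2.INTER_CUBIC),cv2.COLOR_RGB2BGR))
p2,d2,i2=load('scene'); c=p2[130:250,170:440]; cv2.imwrite('pics/scenez.png',cv2.cvtColor(cv2.resize(c,None,fx=2.9,fy=2.9,interpolation=cv2.INTER_CUBIC),cv2.COLOR_RGB2BGR))
for n in ['top','scene']:
    p,d,i=load(n); hsv=cv2.cvtColor(p,cv2.COLOR_RGB2HSV)
    for name,lo,hi,z in [('blue',(105,150,60),(125,255,255),0.046),('yellow',(22,140,110),(35,255,255),.11),('red',(172,120,80),(180,255,255),.09),('green',(60,120,60),(85,255,255),.09)]:
        m=cv2.inRange(hsv,lo,hi); k,l,st,ce=cv2.connectedComponentsWithStats(m)
        for j in range(1,k):
            if st[j,4]>6: print(n,name,st[j],ce[j].round(1),onplane(i,ce[j],z)[0].round(4))
E
```

```text
top blue [275 204  36  38 399] [288.8 226.2] [0.5111 0.098  0.046 ]
top blue [295 205  18  10  78] [300.7 208.3] [0.5629 0.0635 0.046 ]
top blue [ 400  209   30   70 1035] [413.8 241.7] [ 0.4646 -0.2648  0.046 ]
top blue [291 240   5   3  10] [292.9 241.3] [0.4675 0.086  0.046 ]
top yellow [338 224   6   5  27] [340.4 226.1] [ 0.5101 -0.0472  0.11  ]
top red [288 205   6  11  33] [290.3 209.6] [0.5568 0.091  0.09  ]
top red [422 267   6   6  15] [424.9 269.9] [ 0.3875 -0.2833  0.09  ]
top green [282 121   8   8  16] [285.1 124.1] [0.8007 0.1066 0.09  ]
top green [267 128  38  32 517] [285.5 141.5] [0.7501 0.1052 0.09  ]
top green [280 206   4   8  27] [281.5 209.6] [0.5568 0.1157 0.09  ]
top green [415 232   7   6  31] [417.6 234.7] [ 0.4853 -0.2647  0.09  ]
scene blue [489 147   4   4  12] [490.5 148.3] [0.4551 0.49   0.046 ]
scene blue [471 151   3   5  10] [471.8 152.9] [0.4628 0.4373 0.046 ]
scene blue [ 181  154   37   74 1261] [199.4 193.5] [ 0.4878 -0.2639  0.046 ]
scene blue [322 158  42  37 585] [346.8 177.8] [0.4944 0.1026 0.046 ]
scene blue [319 160   4   9  21] [320.5 163.8] [0.4388 0.044  0.046 ]
scene blue [520 165   4   4  11] [521.4 166.4] [0.5258 0.5454 0.046 ]
scene yellow [316 152   2   5  10] [316.5 154. ] [0.4601 0.0314 0.11  ]
scene yellow [284 171   6   8  31] [286.7 173.5] [ 0.51  -0.047  0.11 ]
scene yellow [323 199   4  14  33] [324.6 205.6] [0.616  0.0274 0.11  ]
scene green [192 178   8   9  51] [195.5 181.8] [ 0.4859 -0.2645  0.09  ]
scene green [356 181   4   8  31] [357.5 184.4] [0.5525 0.1164 0.09  ]
scene green [ 343  260   59   51 1144] [372.5 284.7] [0.8156 0.0969 0.09  ]
```

View pics/topz.png

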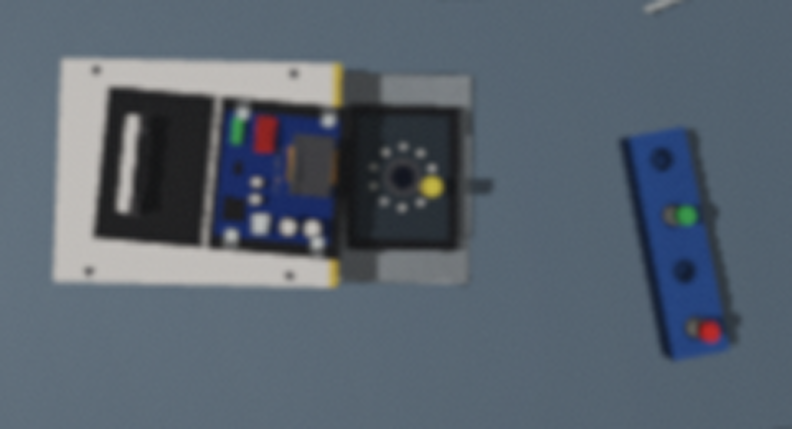

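View pics/scenez.png

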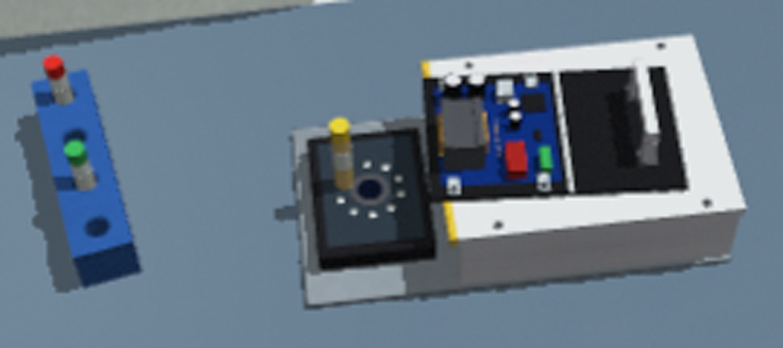

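The tube is at about (0.510,-0.047). The end hole beside the green tube is at about (0.535,-0.255) and is the better empty one. I'll move to a viewpoint that covers everything.

Request:
jog_arm(
  rows=[
    {"dp":[20,-20,-5],"turn":[0,0,1],"grip":0.5},
    {"dp":[50,-55,-12],"turn":[0,0,2],"grip":0.5},
    {"dp":[85,-90,-20],"turn":[0,0,3],"grip":0.5},
    {"dp":[120,-125,-25],"turn":[0,0,4],"grip":0.5},
    {"dp":[155,-160,-30],"turn":[0,0,5.5],"grip":0.5},
    {"dp":[190,-195,-40],"turn":[0,0,5.5],"grip":0.5},
    {"dp":[225,-230,-45],"turn":[0,0,5.5],"grip":0.5},
    {"dp":[260,-270,-50],"turn":[0,0,5.5],"grip":0.5},
    {"dp":[295,-310,-60],"turn":[0,0,5.5],"grip":0.5},
    {"dp":[325,-345,-67],"turn":[0,0,5.5],"grip":0.5},
  ],
)

```text
time_s: 1.15
position: [0.3892, -0.1794, 0.3002]
tcp_rot: [[0.982, 0.187, 0.0], [0.187, -0.982, -0.0], [0.0, 0.0, -1.0]]
force: [0.1, -0.3, 0.2]
opening: 0.501
```

Request:
jog_arm(
  rows=[
    {"dp":[20,-25,0],"turn":[0,0,0],"grip":0.5},
    {"dp":[40,-50,0],"turn":[0,0,0],"grip":0.5},
    {"dp":[50,-65,0],"turn":[0,0,0],"grip":0.5},
    {"dp":[55,-70,0],"turn":[0,0,0],"grip":0.5},
    {"dp":[55,-70,0],"turn":[0,0,0],"grip":0.5},
  ],
)

```text
time_s: 1.65
position: [0.4299, -0.1018, 0.2998]
tcp_rot: [[0.982, 0.189, -0.0], [0.189, -0.982, -0.0], [-0.0, 0.0, -1.0]]
force: [-0.6, -0.8, 0.1]
opening: 0.501
```

```bash
python3 - <<'E'
from h import *
p,d,i=cap('wrist','w1.png'); s=bot.read_state(); print(s['position'],s['qvel'].round(2),i['position'])
E
```

```text
[ 0.42965183 -0.10244232  0.29976014] [-1.31  0.01 -0.01 -0.08 -0.02  0.  ] [ 0.50014508 -0.08826822  0.45075923]
```

View pics/w1.png

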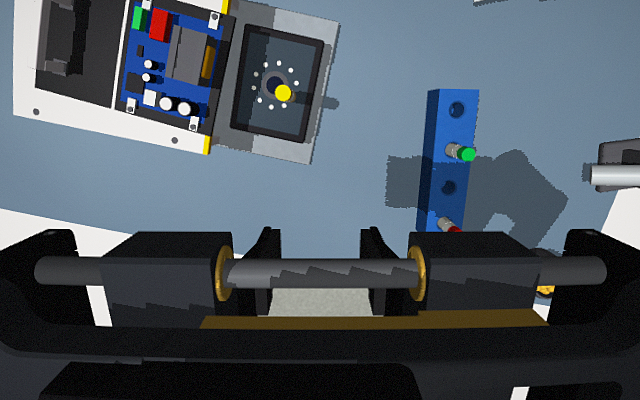

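The wrist view shows the yellow cap at (283,92), the empty end hole at (457,109), the inner empty hole at (449,187) and the green cap at (468,154). The deck's yellow strip shows its two ends near (225,5) and (208,145).

```bash
python3 - <<'E'
from h import *
p,d,i=load('wrist'); hsv=cv2.cvtColor(p,cv2.COLOR_RGB2HSV)
m=cv2.inRange(hsv,(22,140,110),(35,255,255)); k,l,st,ce=cv2.connectedComponentsWithStats(m)
for j in range(1,k):
    if st[j,4]>20 and st[j,1]<220: print('yel',st[j],ce[j],onplane(i,ce[j],.11)[0].round(4))
m=cv2.inRange(hsv,(60,120,60),(85,255,255)); k,l,st,ce=cv2.connectedComponentsWithStats(m)
for j in range(1,k):
    if st[j,4]>20: print('grn',st[j],ce[j],onplane(i,ce[j],.09)[0].round(4))
b=cv2.inRange(hsv,(105,150,60),(125,255,255)); b[:,:400]=0; b[225:]=0
c=max(cv2.findContours(b,cv2.RETR_EXTERNAL,cv2.CHAIN_APPROX_NONE)[0],key=cv2.contourArea)
g=cv2.cvtColor(p,cv2.COLOR_RGB2GRAY)
for (u,v) in [(457,109),(449,187)]:
    roi=(g[v-14:v+15,u-14:u+15]); x=hsv[v-14:v+15,u-14:u+15,2]
    dm=(x<70).astype(np.uint8); k,l,st,ce=cv2.connectedComponentsWithStats(dm); 
    for j in range(1,k):
        if st[j,4]>20: cc=ce[j]+[u-14,v-14]; print('hole',st[j],cc,onplane(i,cc,.046)[0].round(4))
print('depth cap',bydepth(i,[(283,92),(468,154)],d).round(4))
cv2.imwrite('pics/w1z.png',cv2.cvtColor(cv2.resize(p[60:220,390:520],None,fx=3.5,fy=3.5,interpolation=cv2.INTER_CUBIC),cv2.COLOR_RGB2BGR))
E
```

```text
yel [221   0   8  15  83] [224.36144578   6.57831325] [0.5794 0.0223 0.11  ]
yel [275  84  16  18 216] [282.54166667  92.57407407] [ 0.5097 -0.0471  0.11  ]
yel [203 135   7  20 102] [206.1372549  144.45098039] [0.4421 0.0251 0.11  ]
grn [132   6  11  25 191] [136.91099476  17.54450262] [0.5584 0.1196 0.09  ]
grn [457 147  19  15 225] [466.02222222 153.65333333] [ 0.4849 -0.2616  0.09  ]
hole [  7   8  13  13 129] [448.42635659 187.31782946] [ 0.4357 -0.273   0.046 ]
depth cap [[ 0.5104 -0.0474  0.1093]
 [ 0.485  -0.2637  0.0906]]
```

View pics/w1z.png

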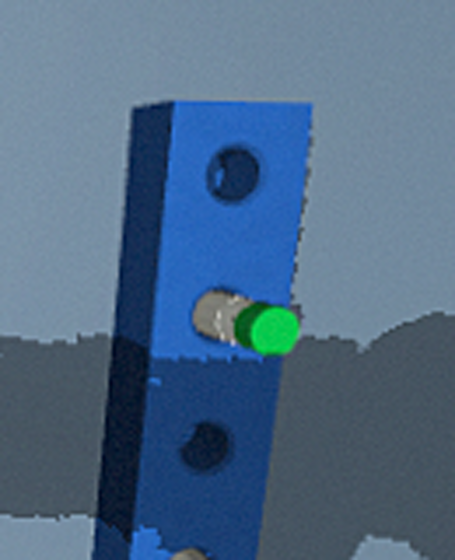

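```bash
python3 - <<'E'
from h import *
p,d,i=load('wrist')
print(onplane(i,[(456.9,109.4),(448.9,187.1)],.046).round(4))
E
```

```text
[[ 0.5338 -0.2548  0.046 ]
 [ 0.4361 -0.2736  0.046 ]]
```

Request:
jog_arm(
  rows=[
    {"dp":[30,-13,20],"turn":[0,0,0],"grip":0.5},
    {"dp":[60,-26,45],"turn":[0,0,0],"grip":0.5},
    {"dp":[85,-37,75],"turn":[0,0,0],"grip":0.5},
    {"dp":[89,-39,105],"turn":[0,0,0],"grip":0.5},
    {"dp":[89,-39,135],"turn":[0,0,0],"grip":0.5},
    {"dp":[89,-39,160],"turn":[0,0,0],"grip":0.5},
    {"dp":[89,-39,160],"turn":[0,0,0],"grip":0.5},
  ],
)

```text
time_s: 2.4
position: [0.5073, -0.0478, 0.1368]
tcp_rot: [[0.983, 0.186, -0.008], [0.186, -0.983, 0.002], [-0.007, -0.004, -1.0]]
force: [-0.2, -0.1, -0.1]
opening: 0.5
```

```bash
python3 - <<'E'
from h import *
p,d,i=cap('wrist','w2.png'); s=bot.read_state(); print(s['position'])
E
```

```text
[ 0.50864144 -0.04810281  0.13856987]
```

View pics/w2.png

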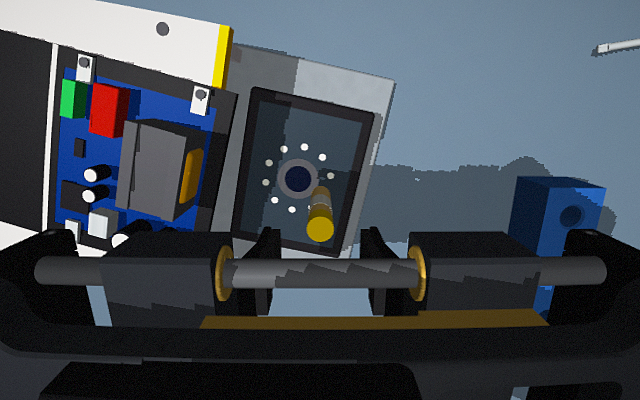

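The cap is at (320,230), centred between the pads. Next I descend and close.

Request:
jog_arm(
  rows=[
    {"dp":[1,0,20],"turn":[0,0,0],"grip":0.5},
    {"dp":[1,0,40],"turn":[0,0,0],"grip":0.5},
    {"dp":[1,0,54],"turn":[0,0,0],"grip":0.5},
    {"dp":[1,0,56],"turn":[0,0,0],"grip":0.5},
    {"dp":[1,0,56],"turn":[0,0,0],"grip":0.3},
    {"dp":[1,0,56],"turn":[0,0,0],"grip":0.1},
    {"dp":[1,0,56],"turn":[0,0,0],"grip":0.0},
    {"dp":[1,0,56],"turn":[0,0,0],"grip":0.0},
    {"dp":[1,0,56],"turn":[0,0,0],"grip":0.0},
    {"dp":[1,0,56],"turn":[0,0,0],"grip":0.0},
  ],
)

```text
time_s: 3.45
position: [0.5112, -0.047, 0.0845]
tcp_rot: [[0.982, 0.188, 0.001], [0.188, -0.982, -0.0], [0.001, 0.0, -1.0]]
force: [-0.6, 0.6, 5.0]
opening: 0.175
```

Request:
jog_arm(
  rows=[
    {"dp":[0,0,-15],"turn":[0,0,0],"grip":0.0},
    {"dp":[0,0,-40],"turn":[0,0,0],"grip":0.0},
    {"dp":[0,10,-65],"turn":[0,0,0],"grip":0.0},
    {"dp":[-4,45,-70],"turn":[0,0,0],"grip":0.0},
    {"dp":[-7,85,-70],"turn":[0,0,0],"grip":0.0},
    {"dp":[-10,125,-70],"turn":[0,0,0],"grip":0.0},
    {"dp":[-13,165,-70],"turn":[0,0,0],"grip":0.0},
    {"dp":[-15,195,-70],"turn":[0,0,0],"grip":0.0},
    {"dp":[-16,208,-70],"turn":[0,0,0],"grip":0.0},
    {"dp":[-16,208,-70],"turn":[0,0,0],"grip":0.0},
  ],
)

```text
time_s: 4.45
position: [0.5341, -0.2556, 0.1535]
tcp_rot: [[0.983, 0.185, 0.0], [0.185, -0.983, 0.0], [0.0, 0.0, -1.0]]
force: [-0.7, 0.3, -0.5]
opening: 0.172
```

Request:
jog_arm(
  rows=[
    {"dp":[0,0,0],"turn":[0,0,0],"grip":0.0},
    {"dp":[0,0,0],"turn":[0,0,0],"grip":0.0},
  ],
)

```text
time_s: 4.65
position: [0.5335, -0.2522, 0.1536]
tcp_rot: [[0.982, 0.189, -0.001], [0.189, -0.982, 0.002], [-0.001, -0.002, -1.0]]
force: [-0.7, 0.1, -0.7]
opening: 0.172
```

```bash
python3 - <<'E'
from h import *
p,d,i=cap('wrist','w3.png'); s=bot.read_state(); print(s['position'],s['opening'],s['force'])
cap('scene','s3.png');cap('top','t3.png')
p,_,_=load('scene');cv2.imwrite('pics/s3z.png',cv2.cvtColor(cv2.resize(p[110:250,130:350],None,fx=3.5,fy=3.5,interpolation=cv2.INTER_CUBIC),cv2.COLOR_RGB2BGR))
E
```

```text
[ 0.53374115 -0.25223185  0.15374389] 0.17486754383632422 [-0.65533635  0.26128493 -0.62870472]
```

View pics/w3.png

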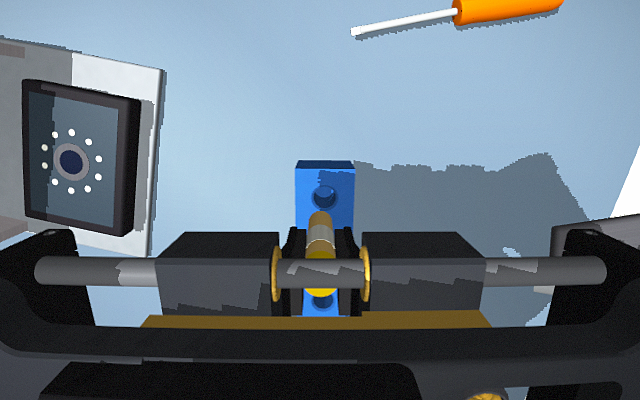

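View pics/s3z.png

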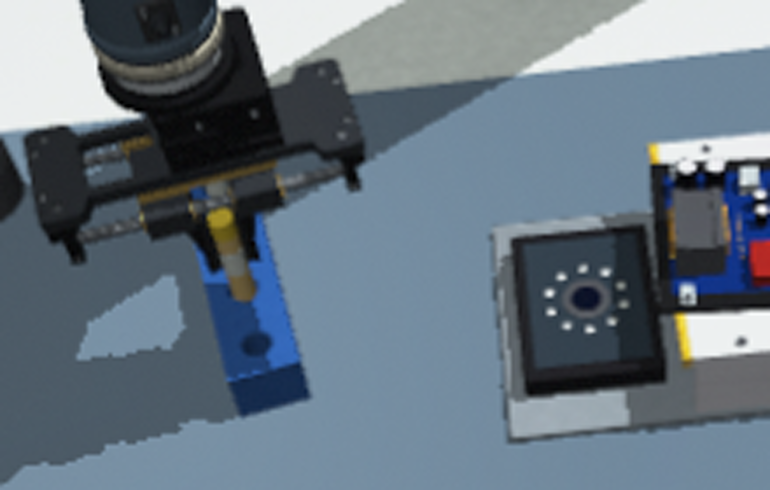

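The tube is held upright, and its foot is at about (321,215) in the wrist view. The hole mouth shows at (325,196), so I can refine its position.

```bash
python3 - <<'E'
from h import *
p,d,i=load('wrist')
cv2.imwrite('pics/w3z.png',cv2.cvtColor(cv2.resize(p[150:330,260:390],None,fx=3.3,fy=3.3,interpolation=cv2.INTER_CUBIC),cv2.COLOR_RGB2BGR))
hsv=cv2.cvtColor(p,cv2.COLOR_RGB2HSV)
print(hsv[180:222:2,325,:].tolist())
b=cv2.inRange(hsv,(100,120,60),(125,255,255)); print([ (v,np.where(b[v,280:370])[0][[0,-1]]+280) for v in (172,180,190,200,210,220)])
E
```

```text
[[109, 185, 161], [108, 192, 159], [107, 194, 159], [107, 198, 135], [108, 189, 163], [108, 190, 162], [108, 190, 161], [107, 194, 159], [108, 194, 164], [108, 192, 81], [107, 208, 81], [109, 175, 86], [106, 189, 89], [108, 171, 88], [108, 187, 135], [108, 202, 129], [19, 118, 123], [20, 141, 127], [19, 129, 127], [20, 138, 126], [21, 137, 128]]
[(172, array([295, 355])), (180, array([295, 354])), (190, array([295, 353])), (200, array([295, 353])), (210, array([295, 353])), (220, array([295, 352]))]
```

View pics/w3z.png

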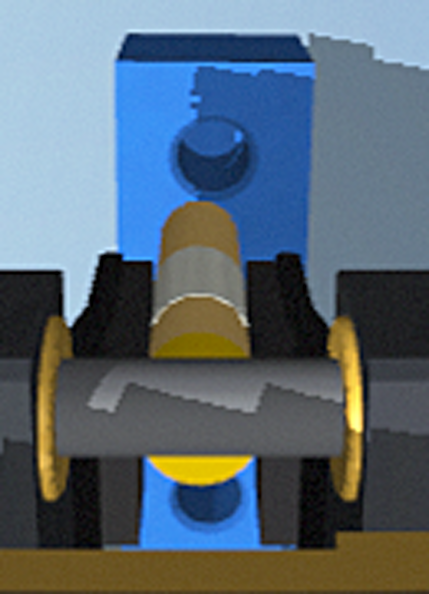

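```bash
python3 - <<'E'
from h import *
p,d,i=load('wrist')
P=onplane(i,[(324.85,197),(295.2,168.8),(354.7,168.8),(295.2,210),(353.3,210),(322.8,298)],.046); print(P.round(4))
print('mid',(P[1]+P[2])/2, np.hypot(*(P[2]-P[1])[:2]))
# tube axis at bottom: foot edges
R=bot.read_state()['tcp_rot']; print(R.round(4))
E
```

```text
[[ 0.5344 -0.2558  0.046 ]
 [ 0.5534 -0.2271  0.046 ]
 [ 0.5627 -0.2753  0.046 ]
 [ 0.5183 -0.2332  0.046 ]
 [ 0.5277 -0.2818  0.046 ]
 [ 0.4385 -0.2727  0.046 ]]
mid [ 0.55808298 -0.25120266  0.046     ] 0.04900411804535903
[[ 9.819e-01  1.894e-01 -5.000e-04]
 [ 1.894e-01 -9.819e-01  5.000e-04]
 [-4.000e-04 -6.000e-04 -1.000e+00]]
```

Request:
jog_arm(
  rows=[
    {"dp":[0.7,3.4,10],"turn":[0,0,0],"grip":0.0},
    {"dp":[0.7,3.4,25],"turn":[0,0,0],"grip":0.0},
    {"dp":[0.7,3.4,38],"turn":[0,0,0],"grip":0.0},
    {"dp":[0.7,3.4,43],"turn":[0,0,0],"grip":0.0},
    {"dp":[0.7,3.4,43],"turn":[0,0,0],"grip":0.0},
    {"dp":[0.7,3.4,43],"turn":[0,0,0],"grip":0.0},
  ],
)

```text
time_s: 5.4
position: [0.5356, -0.2576, 0.1108]
tcp_rot: [[0.982, 0.188, 0.0], [0.188, -0.982, -0.0], [0.0, 0.0, -1.0]]
force: [-0.6, -0.1, -0.5]
opening: 0.172
```

```bash
python3 - <<'E'
from h import *
p,d,i=cap('wrist','w4.png'); s=bot.read_state(); print(s['position'],s['opening'],s['force'])
cv2.imwrite('pics/w4z.png',cv2.cvtColor(cv2.resize(p[90:330,240:400],None,fx=2.5,fy=2.5,interpolation=cv2.INTER_CUBIC),cv2.COLOR_RGB2BGR))
p,_,_=cap('scene');cv2.imwrite('pics/s4z.png',cv2.cvtColor(cv2.resize(p[150:240,160:240],None,fx=6,fy=6,interpolation=cv2.INTER_CUBIC),cv2.COLOR_RGB2BGR))
E
```

```text
[ 0.5357879  -0.25775116  0.11119609] 0.17369731798880714 [-0.12811819 -0.27943747 -0.51199716]
```

View pics/w4z.png

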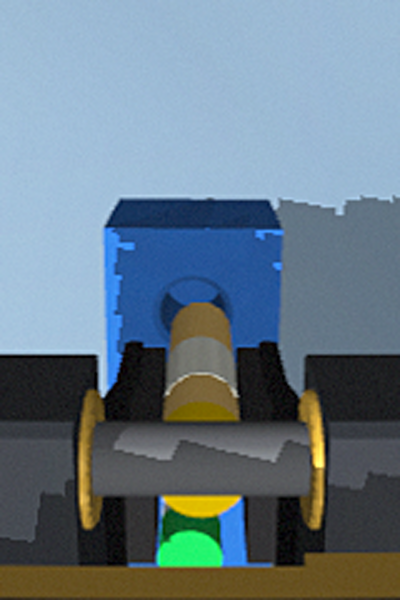

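View pics/s4z.png

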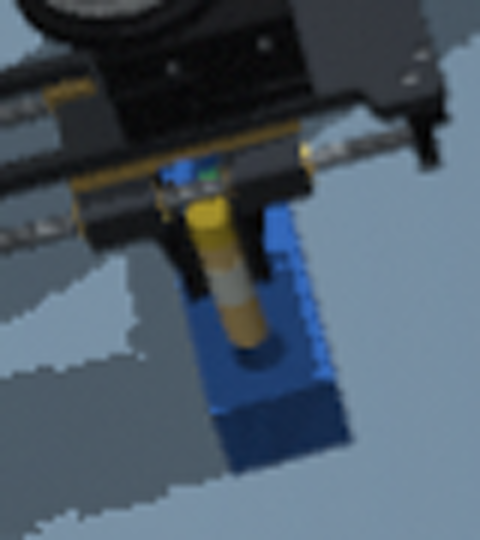

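```bash
python3 - <<'E'
from h import *
p,d,i=load('wrist')
f=lambda u,v:(u/2.5+240-.3,v/2.5+90-.3)
print('hole L/R',onplane(i,[f(159,310),f(232,310),f(196,275)],.046).round(4))
print('rack edges',onplane(i,[f(105,229),f(282,229)],.046).round(4))
print('tube foot-ish L/R',onplane(i,[f(171,330),f(231,330)],.060).round(4), 'top of foot', onplane(i,f(201,303),.058).round(4))
E
```

```text
hole L/R [[ 0.5331 -0.2458  0.046 ]
 [ 0.537  -0.2663  0.046 ]
 [ 0.5453 -0.2543  0.046 ]]
rack edges [[ 0.5536 -0.227   0.046 ]
 [ 0.5628 -0.2753  0.046 ]]
tube foot-ish L/R [[ 0.5328 -0.2499  0.06  ]
 [ 0.5359 -0.2657  0.06  ]] top of foot [[ 0.5412 -0.2565  0.058 ]]
```

Request:
jog_arm(
  rows=[
    {"dp":[1,-2,0],"turn":[0,0,0],"grip":0.0},
    {"dp":[1,-2,3],"turn":[0,0,0],"grip":0.0},
    {"dp":[1,-2,8],"turn":[0,0,0],"grip":0.0},
    {"dp":[1,-2,13],"turn":[0,0,0],"grip":0.0},
    {"dp":[1,-2,18],"turn":[0,0,0],"grip":0.0},
    {"dp":[1,-2,18],"turn":[0,0,0],"grip":0.0},
  ],
)

```text
time_s: 6.1
position: [0.5354, -0.255, 0.0918]
tcp_rot: [[0.982, 0.188, -0.002], [0.188, -0.982, 0.001], [-0.001, -0.002, -1.0]]
force: [0.0, -0.6, -0.4]
opening: 0.175
```

The tube is 9 mm into the hole with no contact force, so I'll continue down.

Request:
jog_arm(
  rows=[
    {"dp":[0,0,5],"turn":[0,0,0],"grip":0.0},
    {"dp":[0,0,11],"turn":[0,0,0],"grip":0.0},
    {"dp":[0,0,17],"turn":[0,0,0],"grip":0.0},
    {"dp":[0,0,22],"turn":[0,0,0],"grip":0.0},
    {"dp":[0,0,25.5],"turn":[0,0,0],"grip":0.0},
    {"dp":[0,0,25.5],"turn":[0,0,0],"grip":0.0},
  ],
)

```text
time_s: 6.7
position: [0.5357, -0.2551, 0.0667]
tcp_rot: [[0.982, 0.188, -0.001], [0.188, -0.982, 0.001], [-0.001, -0.001, -1.0]]
force: [-0.5, 0.2, -0.2]
opening: 0.167
```

Request:
jog_arm(
  rows=[
    {"dp":[0,0,0.5],"turn":[0,0,0],"grip":0.25},
    {"dp":[0,0,0.5],"turn":[0,0,0],"grip":0.4},
    {"dp":[0,0,0.5],"turn":[0,0,0],"grip":0.4},
    {"dp":[0,0,0],"turn":[0,0,0],"grip":0.4},
    {"dp":[0,0,-10],"turn":[0,0,0],"grip":0.4},
    {"dp":[0,0,-30],"turn":[0,0,0],"grip":0.4},
    {"dp":[0,0,-60],"turn":[0,0,0],"grip":0.4},
    {"dp":[0,0,-100],"turn":[0,0,0],"grip":0.4},
    {"dp":[0,0,-140],"turn":[0,0,0],"grip":0.4},
    {"dp":[0,0,-170],"turn":[0,0,0],"grip":0.4},
  ],
)

```text
time_s: 7.7
position: [0.5367, -0.2557, 0.241]
tcp_rot: [[0.982, 0.188, 0.003], [0.188, -0.982, -0.002], [0.003, 0.003, -1.0]]
force: [0.9, 0.0, 0.6]
opening: 0.397
```

Request:
jog_arm(
  rows=[
    {"dp":[-3,-25,-10],"turn":[0,0,2],"grip":0.5},
    {"dp":[-6,-60,-20],"turn":[0,0,5],"grip":0.5},
    {"dp":[-10,-100,-30],"turn":[0,0,8],"grip":0.5},
    {"dp":[-15,-140,-40],"turn":[0,0,11],"grip":0.5},
    {"dp":[-20,-185,-50],"turn":[0,0,14],"grip":0.5},
    {"dp":[-25,-230,-60],"turn":[0,0,14],"grip":0.5},
    {"dp":[-30,-275,-60],"turn":[0,0,14],"grip":0.5},
    {"dp":[-34,-315,-60],"turn":[0,0,14],"grip":0.5},
    {"dp":[-37,-350,-60],"turn":[0,0,14],"grip":0.5},
    {"dp":[-38,-369,-60],"turn":[0,0,14],"grip":0.5},
  ],
)

```text
time_s: 8.7
position: [0.4278, 0.1023, 0.2983]
tcp_rot: [[0.999, -0.053, 0.001], [-0.053, -0.999, 0.001], [0.001, -0.001, -1.0]]
force: [0.5, 0.8, 0.5]
opening: 0.498
```

Request:
jog_arm(
  rows=[
    {"dp":[0,0,0],"turn":[0,0,0],"grip":0.5},
    {"dp":[0,0,0],"turn":[0,0,0],"grip":0.5},
    {"dp":[0,0,0],"turn":[0,0,0],"grip":0.5},
  ],
)

```text
time_s: 9.0
position: [0.4299, 0.0992, 0.2978]
tcp_rot: [[0.998, -0.056, 0.001], [-0.056, -0.998, -0.0], [0.001, 0.0, -1.0]]
force: [-1.1, -0.1, 0.0]
opening: 0.497
```

```bash
python3 - <<'E'
from h import *
p,d,i=cap('wrist','w5.png'); s=bot.read_state(); print(s['position'],s['tcp_rot'].round(3).tolist())
p,_,_=cap('scene');cv2.imwrite('pics/s5z.png',cv2.cvtColor(cv2.resize(p[130:240,160:440],None,fx=2.8,fy=2.8,interpolation=cv2.INTER_CUBIC),cv2.COLOR_RGB2BGR))
E
```

```text
[0.42996438 0.09906687 0.29761944] [[0.998, -0.057, 0.001], [-0.057, -0.998, -0.0], [0.001, 0.0, -1.0]]
```

View pics/w5.png

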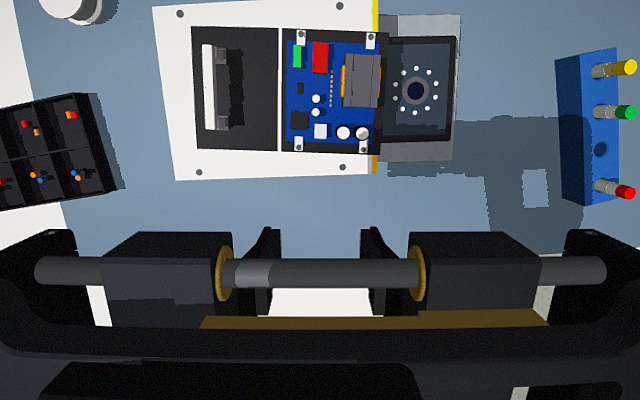

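View pics/s5z.png

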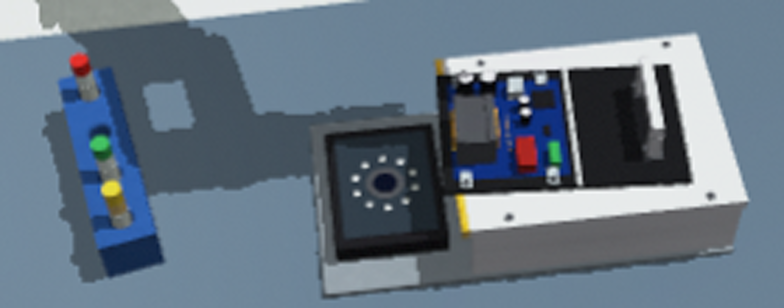

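The yellow tube stands in the end hole, at (612,68) in the wrist view. The white line runs from (280,28) to (281,152), the handle bar is at (208,87), and the yellow strip shows at (376,15) and (375,165). I'll fit these precisely.

```bash
cat > m.py <<'E'
from h import *
def fitl(P):
    P=P[:,:2]; 
    vx,vy,x0,y0=cv2.fitLine(P.astype(np.float32),cv2.DIST_HUBER,0,1e-4,1e-4).ravel()
    if vx<0: vx,vy=-vx,-vy
    return np.array([x0,y0]),np.array([vx,vy]),np.degrees(np.arctan2(vy,vx)),np.abs((P-[x0,y0])@[-vy,vx]).max()
def strip(p,i,rows,c0,c1):
    # outer (right) edge of the yellow strip per row, subpixel by yellowness
    out=[];L=[]
    for v in rows:
        s=p[v,c0:c1].astype(float); y=np.minimum(s[:,0],s[:,1])-s[:,2]
        k=np.where(y>50)[0]
        if len(k)<2: continue
        r=k[-1]; h=y[k].max()/2
        j=k[-1]
        while j+1<len(y) and y[j+1]>h: j+=1
        while y[j]<=h: j-=1
        u=j+(y[j]-h)/(y[j]-y[j+1]+1e-9) if j+1<len(y) else j
        out.append((c0+u,v)); L.append((c0+k[0],v))
    return np.array(out),np.array(L)
def wline(p,rows,c0,c1):
    out=[];W=[]
    for v in rows:
        g=p[v,c0:c1].astype(float).min(1); w=np.clip(g-90,0,None)
        if w.max()<40: continue
        out.append((c0+(w*np.arange(c1-c0)).sum()/w.sum(),v))
    return np.array(out)
E
python3 - <<'E'
from m import *
p,d,i=load('wrist')
cv2.imwrite('pics/w5z.png',cv2.cvtColor(cv2.resize(p[0:190,180:400],None,fx=3.5,fy=3.5,interpolation=cv2.INTER_CUBIC),cv2.COLOR_RGB2BGR))
a,_=strip(p,i,list(range(0,30))+list(range(158,173)),362,392); print(a[::5].round(1).tolist())
print('edge',fitl(onplane(i,a,.08)))
w=wline(p,range(32,148),272,286); print(w[::12].round(1).tolist())
print('line',fitl(onplane(i,w,.086)), onplane(i,w[[0,-1]],.086))
g=p[:,:,:].min(2)
m=(g[40:135,195:222]>170).astype(np.uint8); k,l,st,ce=cv2.connectedComponentsWithStats(m); j=1+st[1:,4].argmax(); print(st[j],ce[j]+[195,40])
pts=np.argwhere(l==j)[:,::-1]+[195,40]
q=[(pts[pts[:,1]==v][:,0].mean(),v) for v in range(pts[:,1].min(),pts[:,1].max()+1)]
H=onplane(i,q,.126); print('handle',fitl(H),H[[0,-1]],H.mean(0), bydepth(i,[(208,87)],d))
E
```

```text
[[377.4, 0.0], [377.4, 5.0], [377.4, 10.0], [377.6, 15.0], [377.5, 20.0], [377.5, 25.0], [376.5, 158.0], [376.4, 163.0], [376.1, 168.0]]
edge (array([0.53366256, 0.03037341], dtype=float32), array([ 0.99972934, -0.02326581], dtype=float32), np.float32(-1.3331531), np.float64(0.0003754293607089003))
[[279.8, 32.0], [279.7, 44.0], [279.7, 56.0], [279.6, 68.0], [279.4, 80.0], [279.2, 92.0], [279.1, 104.0], [279.1, 116.0], [279.0, 128.0], [279.0, 140.0]]
line (array([0.5390816 , 0.13692422], dtype=float32), array([ 0.99556285, -0.09409887], dtype=float32), np.float32(-5.399456), np.float64(0.00015388937328604592)) [[0.58359127 0.13281518 0.086     ]
 [0.46324892 0.144024   0.086     ]]
[  7   4  13  86 799] [207.89737171  86.1339174 ]
handle (array([0.5238591 , 0.20338234], dtype=float32), array([ 0.9956751 , -0.09290375], dtype=float32), np.float32(-5.3306794), np.float64(0.0031182564534294023)) [[0.56903252 0.20229913 0.126     ]
 [0.48943015 0.20423702 0.126     ]] [0.52986671 0.20281187 0.126     ] [[0.52979928 0.20291876 0.12536725]]
```

View pics/w5z.png

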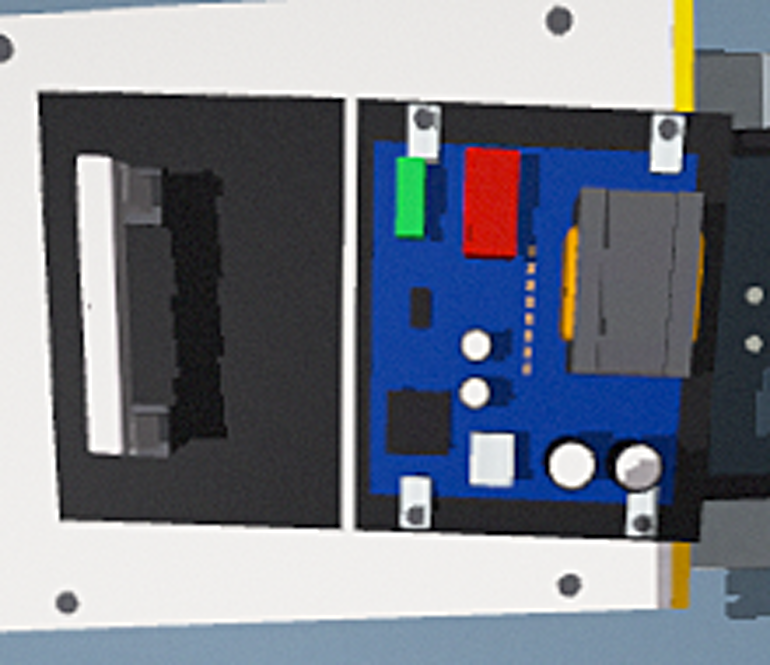

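Carrier yaw is -5.40° against -1.33° for the deck edge, so it needs +4.07°. The handle is at about (0.530,0.203) and the slide is about 108 mm. I'll move above the handle.

Request:
jog_arm(
  rows=[
    {"dp":[15,-18,10],"turn":[0,0,1],"grip":0.5},
    {"dp":[40,-47,30],"turn":[0,0,2.1],"grip":0.5},
    {"dp":[65,-76,55],"turn":[0,0,2.1],"grip":0.5},
    {"dp":[85,-100,80],"turn":[0,0,2.1],"grip":0.5},
    {"dp":[94,-109,105],"turn":[0,0,2.1],"grip":0.5},
    {"dp":[94,-109,125],"turn":[0,0,2.1],"grip":0.5},
    {"dp":[94,-109,135],"turn":[0,0,2.1],"grip":0.5},
    {"dp":[94,-109,135],"turn":[0,0,2.1],"grip":0.5},
    {"dp":[94,-109,135],"turn":[0,0,2.1],"grip":0.5},
    {"dp":[94,-109,135],"turn":[0,0,2.1],"grip":0.5},
  ],
)

```text
time_s: 10.1
position: [0.5303, 0.2033, 0.1637]
tcp_rot: [[0.996, -0.093, 0.003], [-0.093, -0.996, 0.0], [0.003, -0.001, -1.0]]
force: [-0.7, -0.7, 1.2]
opening: 0.504
```

```bash
python3 - <<'E'
from m import *
p,d,i=load('wrist')
print('glass corners approx', onplane(i,[(391,40),(454,40),(448,139),(388,139)],.03).round(4))
p,d,i=cap('wrist','w6.png'); s=bot.read_state(); R=s['tcp_rot']; print(s['position'],np.degrees(np.arctan2(R[1,0],R[0,0])))
E
```

```text
glass corners approx [[ 0.5799  0.004   0.03  ]
 [ 0.5768 -0.0739  0.03  ]
 [ 0.4559 -0.0706  0.03  ]
 [ 0.4599  0.0086  0.03  ]]
[0.53023606 0.20336587 0.16377859] -5.313666952338715
```

View pics/w6.png

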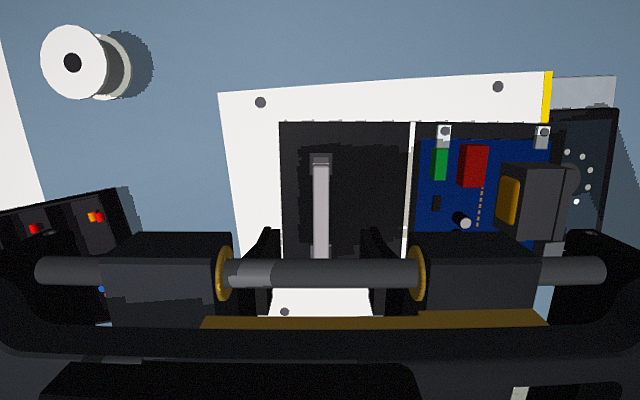

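The bar is centred at col 320 between the pads, ready to descend and grip.

Request:
jog_arm(
  rows=[
    {"dp":[0,0,15],"turn":[0,0,0],"grip":0.5},
    {"dp":[0,0,32],"turn":[0,0,0],"grip":0.5},
    {"dp":[0,0,46],"turn":[0,0,0],"grip":0.5},
    {"dp":[0,0,51.5],"turn":[0,0,0],"grip":0.5},
    {"dp":[0,0,51.5],"turn":[0,0,0],"grip":0.4},
    {"dp":[0,0,51.5],"turn":[0,0,0],"grip":0.25},
    {"dp":[0,0,51.5],"turn":[0,0,0],"grip":0.15},
    {"dp":[0,0,51.5],"turn":[0,0,0],"grip":0.0},
    {"dp":[0,0,51.5],"turn":[0,0,0],"grip":0.0},
    {"dp":[0,0,51.5],"turn":[0,0,0],"grip":0.0},
  ],
)

```text
time_s: 11.15
position: [0.5296, 0.2033, 0.1113]
tcp_rot: [[0.996, -0.092, 0.001], [-0.092, -0.996, -0.0], [0.001, 0.0, -1.0]]
force: [-0.7, -1.7, 2.1]
opening: 0.112
```

Request:
jog_arm(
  rows=[
    {"dp":[0,0,0],"turn":[0,0,0],"grip":0.0},
    {"dp":[0,0,0],"turn":[0,0,0],"grip":0.0},
  ],
)

```text
time_s: 11.35
position: [0.5296, 0.2034, 0.1113]
tcp_rot: [[0.996, -0.092, 0.001], [-0.092, -0.996, -0.0], [0.001, 0.0, -1.0]]
force: [-1.0, -1.3, 4.1]
opening: 0.109
```

```bash
python3 - <<'E'
from m import *
p,d,i=cap('wrist','w7.png'); s=bot.read_state(); R=s['tcp_rot']; print(s['position'],np.degrees(np.arctan2(R[1,0],R[0,0])),s['force'],s['moment'],s['opening'])
E
```

```text
[0.52962266 0.20337826 0.11133042] -5.274163757247639 [-0.86896238 -1.55887426  5.67845193] [-0.31101826  0.14658109  0.05407555] 0.10813533722305954
```

View pics/w7.png

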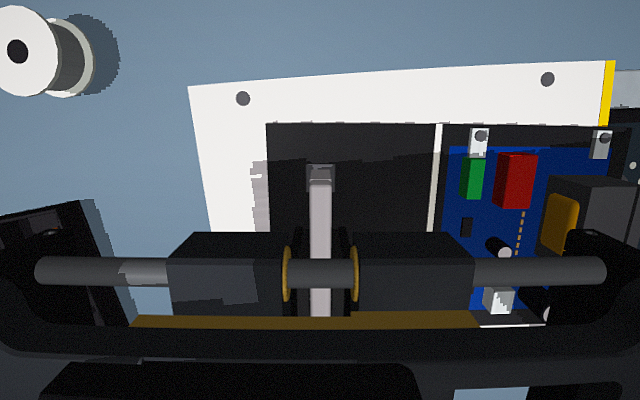

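The grip is good, with a slight down-push of 5.7 N. I'll slide the first 90 mm, turning as it goes.

Request:
jog_arm(
  rows=[
    {"dp":[0.2,4,0],"turn":[0,0,-0.2],"grip":0.0},
    {"dp":[0.5,12,0],"turn":[0,0,-0.6],"grip":0.0},
    {"dp":[1,22,0],"turn":[0,0,-1.1],"grip":0.0},
    {"dp":[1.5,33,0],"turn":[0,0,-1.6],"grip":0.0},
    {"dp":[2,44,0],"turn":[0,0,-2.2],"grip":0.0},
    {"dp":[2.5,55,0],"turn":[0,0,-2.7],"grip":0.0},
    {"dp":[3,66,0],"turn":[0,0,-3.2],"grip":0.0},
    {"dp":[3.5,76,0],"turn":[0,0,-3.7],"grip":0.0},
    {"dp":[4,84,0],"turn":[0,0,-4],"grip":0.0},
    {"dp":[4,88,0],"turn":[0,0,-4.1],"grip":0.0},
  ],
)

```text
time_s: 12.4
position: [0.5262, 0.1178, 0.1117]
tcp_rot: [[1.0, -0.024, 0.003], [-0.024, -1.0, 0.005], [0.003, -0.005, -1.0]]
force: [-0.6, 10.4, 7.6]
opening: 0.107
```

Request:
jog_arm(
  rows=[
    {"dp":[0,0,0],"turn":[0,0,0],"grip":0.0},
    {"dp":[0,0,0],"turn":[0,0,0],"grip":0.0},
  ],
)

```text
time_s: 12.6
position: [0.5261, 0.1174, 0.1116]
tcp_rot: [[1.0, -0.022, 0.003], [-0.022, -1.0, 0.004], [0.003, -0.004, -1.0]]
force: [0.4, 6.1, 6.2]
opening: 0.108
```

```bash
python3 - <<'E'
from m import *
p,d,i=cap('wrist','w8.png'); s=bot.read_state(); R=s['tcp_rot']; print(s['position'],np.degrees(np.arctan2(R[1,0],R[0,0])),s['force'],s['moment'],s['opening'])
p,_,_=cap('top');cv2.imwrite('pics/t8z.png',cv2.cvtColor(cv2.resize(p[170:300,210:450],None,fx=3.3,fy=3.3,interpolation=cv2.INTER_CUBIC),cv2.COLOR_RGB2BGR))
p,_,_=cap('scene');cv2.imwrite('pics/s8z.png',cv2.cvtColor(cv2.resize(p[130:240,160:440],None,fx=2.8,fy=2.8,interpolation=cv2.INTER_CUBIC),cv2.COLOR_RGB2BGR))
E
```

```text
[0.52612549 0.11745396 0.11156671] -1.2818594563141492 [-0.97683431  6.69813566  4.25281488] [ 1.0315779   0.04192387 -0.05450592] 0.10504567210695731
```

View pics/w8.png

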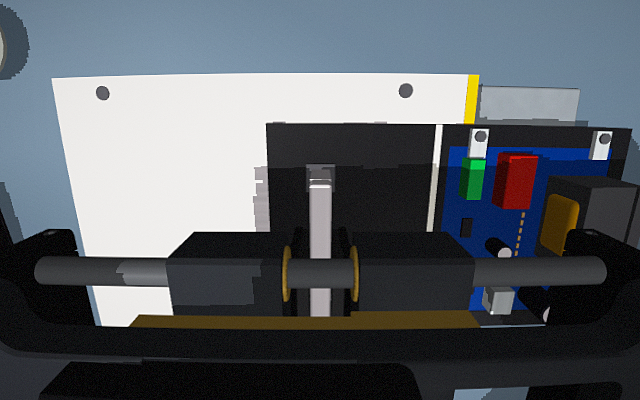

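View pics/s8z.png

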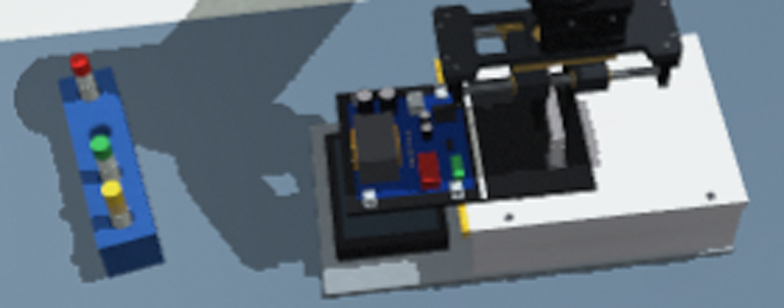

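View pics/t8z.png

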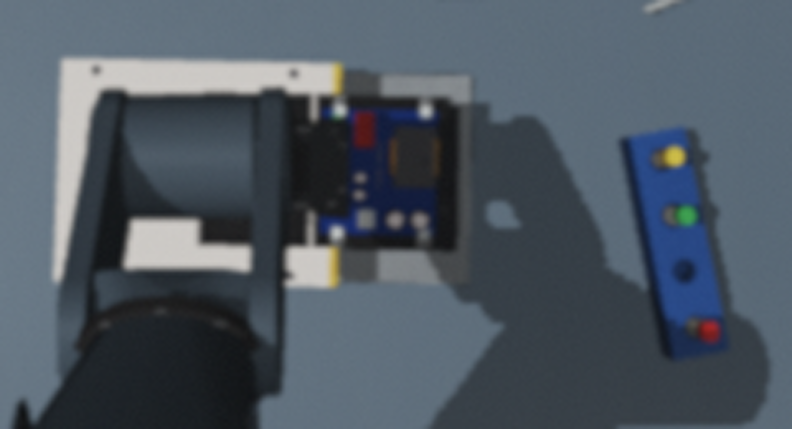

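The carrier followed and stays level. In the wrist view the white line is at about (438,160) and the strip's outer edge at about (479,95). I'll measure the remaining gap and yaw.

```bash
cat > rem.py <<'E'
from m import *
import sys
p,d,i=load('wrist')
def rep(rs,re,c,ce,wrows):
    a,_=strip(p,i,range(rs,re),c,ce); E=fitl(onplane(i,a,.08))
    w=wline(p,wrows,*WC); L=fitl(onplane(i,w,.086))
    print('edge cols',a[::8].round(1).tolist(),'ang',E[2],'res',E[3]); print('line cols',w[::8].round(1).tolist(),'ang',L[2],'res',L[3])
    # distance to prior edge line fit (full length), and to the present strip
    n=np.array([.02327,.99973]); m=onplane(i,w,.086)[:,:2]
    print('line to old edge mm',((m-[.53366,.03037])@n*1000)[[0,len(m)//2,-1]])
    em=onplane(i,a,.08)[:,:2]; print('strip to old edge mm',((em-[.53366,.03037])@n*1000).mean())
WC=(int(sys.argv[1]),int(sys.argv[2]))
rep(int(sys.argv[3]),int(sys.argv[4]),int(sys.argv[5]),int(sys.argv[6]),range(int(sys.argv[7]),int(sys.argv[8])))
E
python3 rem.py 430 447 78 120 460 495 128 225
```

```text
edge cols [[478.3, 78.0], [477.6, 86.0], [476.8, 94.0], [476.1, 102.0], [475.4, 110.0], [474.4, 118.0]] ang -0.9334583 res 0.00015383581385258735
line cols [[438.8, 128.0], [437.9, 136.0], [437.3, 144.0], [436.6, 152.0], [435.9, 160.0], [435.1, 168.0], [434.3, 176.0], [433.5, 184.0], [432.9, 192.0], [432.2, 200.0], [432.0, 208.0], [431.5, 216.0], [431.0, 224.0]] ang -0.9902702 res 0.00046301795842279623
line to old edge mm [21.83066579 21.87999841 21.1190812 ]
strip to old edge mm -0.22290205810781977
```

```bash
python3 rem.py 430 447 78 120 460 495 130 195
```

```text
edge cols [[478.3, 78.0], [477.6, 86.0], [476.8, 94.0], [476.1, 102.0], [475.4, 110.0], [474.4, 118.0]] ang -0.9334583 res 0.00015383581385258735
line cols [[438.6, 130.0], [437.9, 138.0], [437.0, 146.0], [436.3, 154.0], [435.6, 162.0], [435.0, 170.0], [434.3, 178.0], [433.4, 186.0], [432.5, 194.0]] ang -1.3616625 res 0.00034637682930209414
line to old edge mm [21.82144081 21.87411557 21.93251795]
strip to old edge mm -0.22290205810781977
```

Request:
jog_arm(
  rows=[
    {"dp":[0,3,0],"turn":[0,0,0],"grip":0.0},
    {"dp":[0,7,0],"turn":[0,0,0],"grip":0.0},
    {"dp":[0,12,0],"turn":[0,0,0],"grip":0.0},
    {"dp":[0,16,0],"turn":[0,0,0],"grip":0.0},
    {"dp":[0,18.5,0],"turn":[0,0,0],"grip":0.0},
    {"dp":[0,20,0],"turn":[0,0,0],"grip":0.0},
    {"dp":[0,20,0],"turn":[0,0,0],"grip":0.0},
    {"dp":[0,20,0],"turn":[0,0,0],"grip":0.0},
  ],
)

```text
time_s: 13.55
position: [0.5262, 0.0988, 0.1123]
tcp_rot: [[1.0, -0.023, 0.004], [-0.023, -1.0, 0.006], [0.004, -0.006, -1.0]]
force: [0.7, 10.9, 10.7]
opening: 0.111
```

```bash
python3 - <<'E'
from m import *
p,d,i=cap('wrist','w9.png'); s=bot.read_state(); R=s['tcp_rot']; print(s['position'],np.degrees(np.arctan2(R[1,0],R[0,0])),s['force'],s['moment'],s['opening'])
cv2.imwrite('pics/w9z.png',cv2.cvtColor(cv2.resize(p[60:250,380:560],None,fx=3.1,fy=3.1,interpolation=cv2.INTER_CUBIC),cv2.COLOR_RGB2BGR))
E
```

```text
[0.52621137 0.09879231 0.11228813] -1.3343322673257347 [ 0.13460638 10.58243892 10.1474631 ] [1.90102015 0.02925514 0.06312973] 0.10873672669750532
```

View pics/w9z.png

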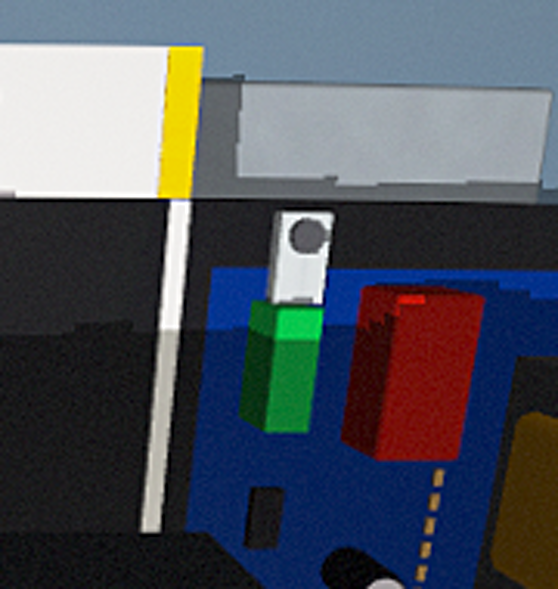

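The line now sits about 2 mm inside the strip's outer edge, with the strip edge at zoom (190,198) and the line at (179,200). I'll measure the offset and the levelness from depth.

```bash
cat > lev.py <<'E'
from m import *
p,d,i=load('wrist')
def plane(box,pred):
    u0,u1,v0,v1=box; uu,vv=np.meshgrid(np.arange(u0,u1),np.arange(v0,v1)); uv=np.c_[uu.ravel(),vv.ravel()]
    g=p[uv[:,1],uv[:,0]].max(1); ok=pred(g)&(d[uv[:,1],uv[:,0]]>0); P=bydepth(i,uv[ok],d)
    c=np.median(P,0)
    for _ in range(3):
        A=np.c_[P-c][:, :2]; A=np.c_[A,np.ones(len(A))]; x,*_=np.linalg.lstsq(A,P[:,2],rcond=None); r=P[:,2]-A@x; P=P[np.abs(r)<2.5*r.std()+1e-5]
    print('n',len(P),'c',c.round(3),'z',x[2].round(4),'slope deg x,y',np.degrees(np.arctan(x[:2])).round(2),'sd',r.std())
plane((120,400,85,115),lambda g:g>150)
plane((345,425,128,220),lambda g:g<90)
E
python3 lev.py; python3 rem.py 428 446 78 120 425 460 130 195
```

```text
n 8069 c [0.604 0.132 0.08 ] z 0.0799 slope deg x,y [0.16 0.03] sd 0.0006314263717869489
n 7199 c [0.562 0.061 0.086] z 0.0862 slope deg x,y [-0.03  0.96] sd 0.0005923697475447426
edge cols [[444.6, 78.0], [444.3, 86.0], [443.4, 94.0], [442.6, 102.0], [442.0, 110.0], [441.4, 118.0]] ang -1.1815888 res 0.00018247630849238747
line cols [[437.3, 130.0], [436.7, 138.0], [436.0, 146.0], [435.1, 154.0], [434.5, 162.0], [433.9, 170.0], [433.1, 178.0], [432.4, 186.0], [431.6, 194.0]] ang -1.3507134 res 0.00011734797530243289
line to old edge mm [3.67980537 3.68440731 3.6864977 ]
strip to old edge mm -0.21533594148401367
```

View pics/w9.png

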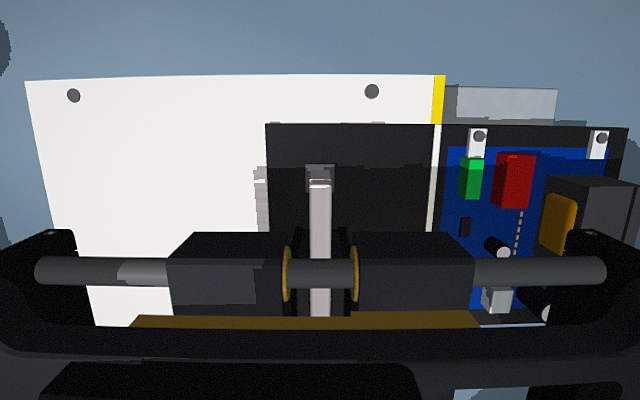

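The nose has sagged about 1°, with the tail up about 1 mm, and roughly 3.5 mm of slide remains. I'll press down, counter the pitch and finish the slide.

Request:
jog_arm(
  rows=[
    {"dp":[0,0,1],"turn":[-0.4,0,0],"grip":0.0},
    {"dp":[0,0.5,2],"turn":[-0.8,0,0],"grip":0.0},
    {"dp":[0,1.5,2],"turn":[-0.8,0,0],"grip":0.0},
    {"dp":[0,2.5,2],"turn":[-0.8,0,0],"grip":0.0},
    {"dp":[0,3,2],"turn":[-0.8,0,0],"grip":0.0},
    {"dp":[0,3,2],"turn":[-0.8,0,0],"grip":0.0},
    {"dp":[0,3,2],"turn":[-0.8,0,0],"grip":0.0},
  ],
)

```text
time_s: 14.3
position: [0.5265, 0.0973, 0.1113]
tcp_rot: [[1.0, -0.024, 0.005], [-0.024, -1.0, -0.006], [0.006, 0.006, -1.0]]
force: [-2.1, 16.5, 16.3]
opening: 0.11
```

```bash
cat > snap.py <<'E'
from m import *
import sys
p,d,i=cap('wrist',sys.argv[1]); s=bot.read_state(); R=s['tcp_rot']; print(s['position'],np.degrees(np.arctan2(R[1,0],R[0,0])),R[:,2].round(4),s['force'],s['moment'],s['opening'])
E
python3 snap.py w10.png; python3 lev.py;  python3 rem.py 426 446 78 120 420 460 130 195
```

```text
[0.52650534 0.09735755 0.11129673] -1.3901967313560435 [ 0.0055 -0.0058 -1.    ] [-1.7576066  17.51252394 16.67312931] [ 2.73997307  0.25067222 -0.06943432] 0.11135379952612008
n 8077 c [0.605 0.13  0.08 ] z 0.0799 slope deg x,y [0.01 0.03] sd 0.000628963933591425
n 7208 c [0.562 0.06  0.086] z 0.0858 slope deg x,y [-0.   0.1] sd 0.0006093605033118122
edge cols [[441.1, 78.0], [440.7, 86.0], [440.3, 94.0], [439.4, 102.0], [438.6, 110.0], [438.2, 118.0]] ang -1.1907274 res 0.0001654660330140501
line cols [[437.7, 130.0], [436.9, 138.0], [436.1, 146.0], [435.5, 154.0], [434.9, 162.0], [434.3, 170.0], [433.4, 178.0], [432.6, 186.0], [431.7, 194.0]] ang -1.4183639 res 0.00012985827033590912
line to old edge mm [1.70177484 1.76612064 1.95286055]
strip to old edge mm -0.19860699980440902
```

It's level now (0.10° against 0.03° for the deck), with about 1.9 mm left to slide.

Request:
jog_arm(
  rows=[
    {"dp":[0,1,0],"turn":[0,0,0],"grip":0.0},
    {"dp":[0,2,0],"turn":[0,0,-0.1],"grip":0.0},
    {"dp":[0,2.5,0],"turn":[0,0,-0.1],"grip":0.0},
    {"dp":[0,2.5,0],"turn":[0,0,-0.1],"grip":0.0},
    {"dp":[0,2.5,0],"turn":[0,0,-0.1],"grip":0.0},
  ],
)

```text
time_s: 14.85
position: [0.5266, 0.0948, 0.1113]
tcp_rot: [[1.0, -0.023, 0.006], [-0.023, -1.0, -0.006], [0.006, 0.006, -1.0]]
force: [-0.4, 16.5, 16.1]
opening: 0.113
```

```bash
python3 snap.py w11.png; python3 lev.py;  python3 rem.py 426 446 78 120 420 460 130 195
```

```text
[0.52660545 0.09479128 0.11130981] -1.2975326475294537 [ 0.0057 -0.0059 -1.    ] [-1.26258067 16.38147178 17.02470983] [ 2.752868    0.15340165 -0.0493266 ] 0.10959783244476175
n 8108 c [0.605 0.128 0.08 ] z 0.0799 slope deg x,y [0.02 0.03] sd 0.0006368863843769306
n 7200 c [0.563 0.057 0.086] z 0.0858 slope deg x,y [-0.03  0.08] sd 0.000591369186708576
edge cols [[436.9, 78.0], [436.5, 86.0], [435.6, 94.0], [435.2, 102.0], [434.5, 110.0], [433.9, 118.0]] ang -1.2565075 res 0.0001655180904184729
line cols [[437.8, 130.0], [436.9, 138.0], [436.2, 146.0], [435.6, 154.0], [435.0, 162.0], [434.2, 170.0], [433.3, 178.0], [432.6, 186.0], [431.7, 194.0]] ang -1.3331141 res 0.00014123004359572637
line to old edge mm [-0.79669055 -0.79249364 -0.599688  ]
strip to old edge mm -0.17807999691252524
```

The line is about 0.6 mm past the brink, with 16 N of wound-up pull. I'll ease back to relieve it and creep back.

Request:
jog_arm(
  rows=[
    {"dp":[0,-1.5,0],"turn":[0,0,0],"grip":0.0},
    {"dp":[0,-3,0],"turn":[0,0,0],"grip":0.0},
    {"dp":[0,-4.5,0],"turn":[0,0,0],"grip":0.0},
    {"dp":[0,-5,0],"turn":[0,0,0],"grip":0.0},
    {"dp":[0,-5,0],"turn":[0,0,0],"grip":0.0},
  ],
)

```text
time_s: 15.4
position: [0.5266, 0.0949, 0.1113]
tcp_rot: [[1.0, -0.019, 0.004], [-0.019, -1.0, -0.014], [0.005, 0.014, -1.0]]
force: [-1.7, -1.8, 17.6]
opening: 0.109
```

```bash
python3 snap.py w12.png; python3 lev.py;  python3 rem.py 426 446 78 120 420 460 130 195
```

```text
[0.52658713 0.0949295  0.11124672] -1.0999349438460366 [ 0.0044 -0.0141 -0.9999] [-1.99433777 -0.2451973  16.36076613] [-0.07921097  0.3872667  -0.11171083] 0.10992416847415079
n 8073 c [0.605 0.128 0.08 ] z 0.0799 slope deg x,y [0.22 0.01] sd 0.0006321817632555592
n 7231 c [0.563 0.057 0.086] z 0.0858 slope deg x,y [-0.01  0.07] sd 0.000601053190351139
edge cols [[437.1, 78.0], [436.5, 86.0], [435.7, 94.0], [435.4, 102.0], [434.5, 110.0], [433.7, 118.0]] ang -1.3719897 res 0.00016108076905149745
line cols [[437.8, 130.0], [436.9, 138.0], [436.1, 146.0], [435.5, 154.0], [434.9, 162.0], [434.0, 170.0], [433.3, 178.0], [432.4, 186.0], [431.5, 194.0]] ang -1.4443902 res 0.00011558881881278742
line to old edge mm [-0.81908397 -0.80453088 -0.64979829]
strip to old edge mm -0.18228333886942227
```

Request:
jog_arm(
  rows=[
    {"dp":[0,-1,0],"turn":[0.2,0,0],"grip":0.0},
    {"dp":[0,-2,0],"turn":[0.4,0,0],"grip":0.0},
    {"dp":[0,-3,0],"turn":[0.4,0,0],"grip":0.0},
    {"dp":[0,-4,0],"turn":[0.4,0,0],"grip":0.0},
    {"dp":[0,-4,0],"turn":[0.4,0,0],"grip":0.0},
  ],
)

```text
time_s: 15.95
position: [0.5266, 0.0951, 0.1112]
tcp_rot: [[1.0, -0.016, 0.003], [-0.016, -1.0, -0.014], [0.004, 0.014, -1.0]]
force: [-3.4, -15.4, 17.6]
opening: 0.11
```

```bash
python3 snap.py w13.png; python3 lev.py;  python3 rem.py 426 446 78 120 420 460 130 195
```

```text
[0.5265841  0.09508104 0.11125593] -0.9467659720798245 [ 0.0035 -0.0135 -0.9999] [ -3.05598256 -15.86697619  18.20424712] [-2.37081835  0.54473139 -0.178461  ] 0.11366819202135156
n 8065 c [0.604 0.128 0.08 ] z 0.0799 slope deg x,y [0.08 0.02] sd 0.000631881891307228
n 7195 c [0.563 0.057 0.086] z 0.0858 slope deg x,y [0.02 0.07] sd 0.0005874185954970102
edge cols [[437.9, 78.0], [437.3, 86.0], [436.5, 94.0], [435.6, 102.0], [435.2, 110.0], [434.5, 118.0]] ang -1.3221594 res 0.00015680395849317704
line cols [[438.2, 130.0], [437.7, 138.0], [437.0, 146.0], [436.1, 154.0], [435.2, 162.0], [434.4, 170.0], [433.6, 178.0], [432.7, 186.0], [432.1, 194.0]] ang -1.3841019 res 0.00012912924022439592
line to old edge mm [-0.69353053 -0.68127615 -0.74039443]
strip to old edge mm -0.18979781619994565
```

Request:
jog_arm(
  rows=[
    {"dp":[0,-0.4,0],"turn":[0,0,0],"grip":0.0},
    {"dp":[0,-0.8,0],"turn":[0,0,0],"grip":0.0},
    {"dp":[0,-0.8,0],"turn":[0,0,0],"grip":0.0},
  ],
)

```text
time_s: 16.3
position: [0.5266, 0.0951, 0.1112]
tcp_rot: [[1.0, -0.016, 0.003], [-0.016, -1.0, -0.015], [0.004, 0.015, -1.0]]
force: [-3.2, -17.1, 18.3]
opening: 0.112
```

```bash
python3 snap.py w14.png; python3 lev.py;  python3 rem.py 426 446 78 120 420 460 130 195
```

```text
[0.52661781 0.09508043 0.11126633] -0.9263470866823802 [ 0.0033 -0.0148 -0.9999] [ -3.10425435 -17.37350585  18.13477536] [-2.80030467  0.55551461 -0.14872064] 0.11166802778108284
n 8082 c [0.604 0.128 0.08 ] z 0.0799 slope deg x,y [0.08 0.03] sd 0.0006381130729081724
n 7212 c [0.563 0.057 0.086] z 0.0858 slope deg x,y [0.   0.13] sd 0.000588127812436302
edge cols [[437.8, 78.0], [437.4, 86.0], [436.5, 94.0], [435.6, 102.0], [435.2, 110.0], [434.5, 118.0]] ang -1.3309454 res 0.00018199691805325245
line cols [[438.2, 130.0], [437.6, 138.0], [436.9, 146.0], [436.1, 154.0], [435.2, 162.0], [434.3, 170.0], [433.5, 178.0], [432.7, 186.0], [432.1, 194.0]] ang -1.3837935 res 0.00011136248345430226
line to old edge mm [-0.7209272  -0.7067308  -0.79517686]
strip to old edge mm -0.18722397420246115
```

Request:
jog_arm(
  rows=[
    {"dp":[0,-0.6,0],"turn":[0,0,0],"grip":0.0},
    {"dp":[0,-1.2,0],"turn":[0,0,0],"grip":0.0},
    {"dp":[0,-1.2,0],"turn":[0,0,0],"grip":0.0},
  ],
)

```text
time_s: 16.65
position: [0.5269, 0.0964, 0.1113]
tcp_rot: [[1.0, -0.016, 0.004], [-0.016, -1.0, -0.014], [0.004, 0.014, -1.0]]
force: [-2.6, -17.5, 17.2]
opening: 0.115
```

```bash
python3 snap.py w15.png; python3 lev.py;  python3 rem.py 426 446 78 120 420 460 130 195
```

```text
[0.52691874 0.09643117 0.11127045] -0.9299337337342453 [ 0.004  -0.0145 -0.9999] [ -2.80896802 -17.32743858  17.58527518] [-2.68609749  0.49406482 -0.13626309] 0.10910303870193659
n 8043 c [0.605 0.13  0.08 ] z 0.0799 slope deg x,y [0.01 0.03] sd 0.0006256537084934472
n 7212 c [0.563 0.059 0.086] z 0.0858 slope deg x,y [-0.03  0.12] sd 0.0005827298354039813
edge cols [[440.3, 78.0], [439.4, 86.0], [439.1, 94.0], [438.4, 102.0], [437.5, 110.0], [436.6, 118.0]] ang -1.4976097 res 0.0001848069586467966
line cols [[438.0, 130.0], [437.4, 138.0], [436.7, 146.0], [436.1, 154.0], [435.1, 162.0], [434.4, 170.0], [433.5, 178.0], [432.5, 186.0], [432.0, 194.0]] ang -1.3136967 res 0.00012262873945250726
line to old edge mm [0.74229545 0.6615632  0.66205634]
strip to old edge mm -0.1944441062923494
```

Request:
jog_arm(
  rows=[
    {"dp":[0,1.5,0],"turn":[0,0,0],"grip":0.0},
    {"dp":[0,3,-0.3],"turn":[0,0,-0.2],"grip":0.0},
    {"dp":[0,4.5,-0.6],"turn":[0,0,0],"grip":0.0},
    {"dp":[0,6,-0.6],"turn":[0,0,0],"grip":0.0},
    {"dp":[0,7.5,-0.6],"turn":[0,0,0],"grip":0.0},
    {"dp":[0,7.5,-0.6],"turn":[0,0,0],"grip":0.0},
  ],
)

```text
time_s: 17.3
position: [0.5269, 0.0963, 0.1113]
tcp_rot: [[1.0, -0.022, 0.006], [-0.022, -1.0, -0.002], [0.006, 0.002, -1.0]]
force: [-0.2, 9.3, 12.0]
opening: 0.111
```

```bash
python3 snap.py w16.png; python3 lev.py;  python3 rem.py 426 446 78 120 420 460 130 195
```

```text
[0.52690163 0.09626682 0.11132341] -1.237206738697672 [ 0.0057 -0.002  -1.    ] [ 1.03106065  9.50605317 12.30552891] [ 1.61522698  0.12898136 -0.0350189 ] 0.11475336063937838
n 8067 c [0.605 0.129 0.08 ] z 0.0799 slope deg x,y [-0.07  0.02] sd 0.0006270783989532755
n 7183 c [0.563 0.059 0.086] z 0.0858 slope deg x,y [-0.03  0.18] sd 0.0005858475549032136
edge cols [[440.0, 78.0], [439.5, 86.0], [438.8, 94.0], [438.4, 102.0], [437.5, 110.0], [436.8, 118.0]] ang -1.3177723 res 0.00015701166008528044
line cols [[438.2, 130.0], [437.4, 138.0], [437.0, 146.0], [436.1, 154.0], [435.2, 162.0], [434.5, 170.0], [433.9, 178.0], [433.4, 186.0], [432.4, 194.0]] ang -1.307354 res 0.00039232207398045286
line to old edge mm [0.67587018 0.77915375 0.69619619]
strip to old edge mm -0.1946862822470831
```

Square and level, and 0.9 mm short. I'll creep forward.

Request:
jog_arm(
  rows=[
    {"dp":[0,0.5,0],"turn":[0,0,0],"grip":0.0},
    {"dp":[0,1,0],"turn":[0,0,0],"grip":0.0},
    {"dp":[0,1.5,0],"turn":[0,0,0],"grip":0.0},
    {"dp":[0,1.5,0],"turn":[0,0,0],"grip":0.0},
  ],
)

```text
time_s: 17.75
position: [0.5269, 0.0961, 0.1116]
tcp_rot: [[1.0, -0.022, 0.006], [-0.022, -1.0, 0.0], [0.006, -0.0, -1.0]]
force: [0.1, 14.6, 13.5]
opening: 0.111
```

```bash
python3 snap.py w17.png; python3 lev.py;  python3 rem.py 426 446 78 120 420 460 130 195
```

```text
[0.52689381 0.09609452 0.11154403] -1.272689929227161 [ 0.0061  0.     -1.    ] [ 0.5828063  13.80736497 13.68757825] [ 2.3122618   0.07917624 -0.04641471] 0.10565813087821983
n 8073 c [0.605 0.129 0.08 ] z 0.0799 slope deg x,y [0.09 0.03] sd 0.0006366315041513441
n 7205 c [0.563 0.059 0.086] z 0.0859 slope deg x,y [-0.04  0.29] sd 0.0005949338551637085
edge cols [[439.7, 78.0], [439.3, 86.0], [438.6, 94.0], [437.6, 102.0], [437.4, 110.0], [436.5, 118.0]] ang -1.4374887 res 0.00017880695067567465
line cols [[437.8, 130.0], [437.0, 138.0], [436.5, 146.0], [435.9, 154.0], [435.1, 162.0], [434.3, 170.0], [433.6, 178.0], [433.0, 186.0], [432.1, 194.0]] ang -1.3233552 res 0.00032415902929551856
line to old edge mm [0.7062412  0.62580468 0.66244429]
strip to old edge mm -0.19412553644515707
```

Request:
jog_arm(
  rows=[
    {"dp":[0,0.5,0.3],"turn":[-0.2,0,0],"grip":0.0},
    {"dp":[0,1.0,0.4],"turn":[-0.3,0,0],"grip":0.0},
    {"dp":[0,1.3,0.4],"turn":[-0.3,0,0],"grip":0.0},
    {"dp":[0,1.3,0.4],"turn":[-0.3,0,0],"grip":0.0},
  ],
)

```text
time_s: 18.2
position: [0.5269, 0.0954, 0.1113]
tcp_rot: [[1.0, -0.022, 0.006], [-0.022, -1.0, -0.004], [0.006, 0.004, -1.0]]
force: [-0.5, 16.1, 14.3]
opening: 0.109
```

```bash
python3 snap.py w18.png; python3 lev.py;  python3 rem.py 426 446 78 120 420 460 130 195
```

```text
[0.52687126 0.09539873 0.11138349] -1.2836044204384738 [ 0.0063 -0.0044 -1.    ] [-0.07820001 15.70436224 16.58751088] [2.65901437 0.05773818 0.00323951] 0.10798115210915579
n 8050 c [0.605 0.128 0.08 ] z 0.0799 slope deg x,y [-0.1   0.06] sd 0.0006217458502185053
n 7209 c [0.563 0.058 0.086] z 0.0858 slope deg x,y [0.02 0.11] sd 0.0006089120499276429
edge cols [[438.1, 78.0], [437.5, 86.0], [436.9, 94.0], [436.4, 102.0], [435.5, 110.0], [434.9, 118.0]] ang -1.3674303 res 0.00015213830730910328
line cols [[437.7, 130.0], [436.9, 138.0], [436.1, 146.0], [435.5, 154.0], [434.9, 162.0], [434.3, 170.0], [433.4, 178.0], [432.5, 186.0], [432.0, 194.0]] ang -1.234994 res 0.00014796665953544573
line to old edge mm [-0.12616418 -0.09284057 -0.10487023]
strip to old edge mm -0.17803503412630692
```

The line is within 0.1 mm of the brink. I'll relieve the side pull without moving the carrier, then verify.

Request:
jog_arm(
  rows=[
    {"dp":[0,-1.5,0],"turn":[0,0,0],"grip":0.0},
    {"dp":[0,-3,0],"turn":[0,0,0],"grip":0.0},
    {"dp":[0,-4,0],"turn":[0,0,0],"grip":0.0},
    {"dp":[0,-4,0],"turn":[0,0,0],"grip":0.0},
    {"dp":[0,-4,0],"turn":[0,0,0],"grip":0.0},
    {"dp":[0,-4,0],"turn":[0,0,0],"grip":0.0},
    {"dp":[0,-4,0],"turn":[0,0,0],"grip":0.0},
    {"dp":[0,-4,0],"turn":[0,0,0],"grip":0.0},
  ],
)

```text
time_s: 19.05
position: [0.5269, 0.0955, 0.1113]
tcp_rot: [[1.0, -0.02, 0.005], [-0.02, -1.0, -0.011], [0.005, 0.011, -1.0]]
force: [-1.0, 1.6, 15.7]
opening: 0.109
```

```bash
python3 snap.py w19.png; python3 lev.py;  python3 rem.py 426 446 78 120 420 460 130 195
python3 - <<'E'
from m import *
p,_,_=cap('scene');cv2.imwrite('pics/s19z.png',cv2.cvtColor(cv2.resize(p[130:240,160:440],None,fx=2.8,fy=2.8,interpolation=cv2.INTER_CUBIC),cv2.COLOR_RGB2BGR))
cap('top','t19.png')
s=bot.read_state(); print(s['time_s'],s['position'],s['qvel'])
E
```

```text
[0.52684844 0.09552915 0.11125648] -1.1390824556525965 [ 0.0051 -0.0107 -0.9999] [-0.8624213   1.74882185 15.79766228] [ 0.39342795  0.20001435 -0.07273726] 0.10942967827384074
n 8065 c [0.605 0.128 0.08 ] z 0.0799 slope deg x,y [0.08 0.02] sd 0.000627796604583057
n 7183 c [0.563 0.058 0.086] z 0.0858 slope deg x,y [-0.03  0.12] sd 0.0005895861523906094
edge cols [[438.3, 78.0], [437.6, 86.0], [437.3, 94.0], [436.4, 102.0], [435.5, 110.0], [434.9, 118.0]] ang -1.3307842 res 0.00016852777576551543
line cols [[437.8, 130.0], [436.9, 138.0], [436.1, 146.0], [435.5, 154.0], [434.9, 162.0], [434.3, 170.0], [433.4, 178.0], [432.5, 186.0], [431.6, 194.0]] ang -1.334706 res 0.0003194199837896771
line to old edge mm [-0.11669844 -0.09682929  0.08348074]
strip to old edge mm -0.19522562054603312
19.2 [0.52686537 0.09554597 0.11127835] [ 0.0144606   0.04721135 -0.05868513 -0.00714049 -0.05745729 -0.10374318]
```

View pics/s19z.png

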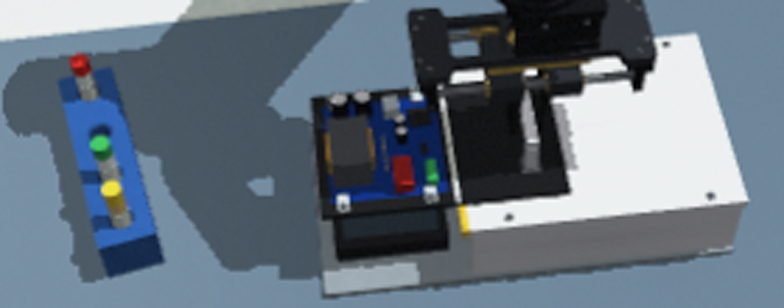

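View pics/w19.png

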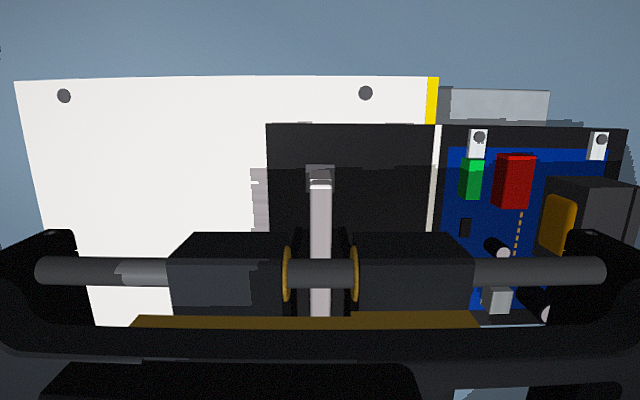

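View pics/t19.png

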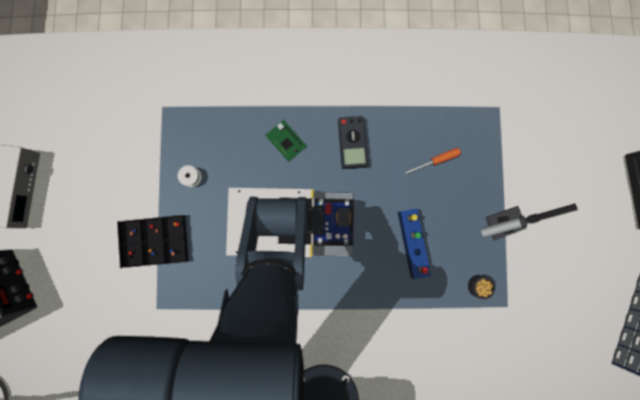

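The white line at (435,160) continues the strip's outer edge at (437,95). The carrier is level and square and the arm is still. The yellow tube stands in the end hole, and the other items are where they were. Handing in.

```bash
python3 -c "
from rig import bot
print(bot.hand_in()); s=bot.read_state(); print(s['time_s'],s['position'],s['force'])"
```

```text
the job is handed in; nothing more can be done
None
the job is handed in; nothing more can be done
```

I put the yellow-capped tube upright in the empty end hole of the rack, next to the green tube, and let go of it. I then slid the carrier out by its handle and handed the job in at about 19.2 s, still gripping it.

**Last checks:**
- **Line over the edge:** The wrist camera put the white line about 0.1 mm from the brink. Its yaw was -1.33°, matching the deck edge at -1.33°. The camera calibration is only good to about 2 mm.
- **Level and still:** The carrier's pitch was within 0.1° of the deck by depth. The arm was still, pressing down with about 16 N and with about 2 N of sideways pull.
- **Everything else:** The tube is upright in its hole, and the other items look undisturbed in the top and scene views.

**What went wrong on the way:** The nose sagged about 1° near the end of the slide, which I corrected by pressing down. The line then went about 0.6 mm past the edge and slipped back to about 0.9 mm short, so I crept it into place. I also couldn't read the state after hand-in, so the held second afterwards is unchecked.

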